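# Third hand at the gasket press

## Task

First switch the press off at its isolator by flipping the red-knobbed lever fully over to the green-spot side, before touching the brass valve housing. Then fetch the housing, stand it upright on the oak block and press its flat back squarely and centrally against the blue sprung fence with a steady 10 newtons or so (at which the fence's red pointer stands over the green mark), never as much as 20 newtons. Finish still holding it there under that push so that it can be screwed down, and leave everything else on the table where it is.

Things in the scene. Friction and masses are not known exactly. Their poses are not given: they have to be found in the camera images.
- bench: Fixed oak block, 320 (its x) x 180 (y) x 45 mm high, origin at the centre of its underside. Cast aluminium crank press on its +x end (x = 40 to 150 mm, 270 mm tall above the oak, red crank wheel). Bare oak at x = -160 to -50 mm: stand the housing there. Low bracket (36 mm high, 100 mm wide) at x = 0 to 12 mm; the fence slides before it, centred on y = 0.
- fence_face (a point): Centre of the front face of the blue sprung fence plate (64 mm wide in y, 40 mm tall, 10 mm thick), 23 mm above the oak; moves with it. The face looks along -x; press along +x (axes as the oak block's). At rest at x = -50 mm on the block. A red pointer on it runs over a white strip on the oak at +y; its green mark spans 10 to 19 mm of fence travel.
- fence (a joint): Travel of the sprung fence along its +x, in m: 0 at rest, 0.028 at its end stop. Its spring has 700 N/m and no preload, so the push on the fence is 700 N/m times this value (10 N at about 0.0143).
- housing_center (a point): Loose brass valve housing, 0.3 kg, 60 mm tall; point 30 mm above its underside, over the foot's centre. Foot 50 (its x) x 44 (y) x 12 mm. Body above: 30 mm wide in y (grip across y), x = -11 to +25 mm, 12 to 46 mm up; round cap on top. Flat back: +x side, at x = +25 mm, foot and body flush. Inlet stub of 18 mm diameter, 29 mm up, on the -x side. z up.
- housing_back (a point): Point on the housing's flat back face (its +x side), 25 mm above its underside, on its centre line. Same axes as the housing.
- isolator_base: Fixed grey isolator block, 70 mm (its x) by 50 mm (its y) by 25 mm high, origin at the centre of its underside. The lever's hinge is parallel to its y, 22 mm above the underside at x = 0. On top a red spot on the -x side (on) and a green spot on the +x side (off).
- isolator_tip (a point): Centre of the 26 mm red ball at the end of the isolator's lever (10 mm steel rod), 80 mm from the hinge axis.
- isolator (a joint): Isolator lever, rad: 0 = on (lever leaning 0.5 rad from upright to the block's -x, the red spot), 1.0 = off (leaning 0.5 rad to +x, the green spot); end stops at both. It stays where it is left and takes about 1 N at the ball to move. It starts near 0.
- gasket: Black rubber ring lying flat, 60 mm across, 8 mm high, origin under its centre. Leave alone.
- pot_upper: Octagonal aluminium pot upper with black handle, 86 mm across, 112 mm tall, origin under its centre, handle to its +y. Leave alone.
- scoop: Copper measuring scoop, cup 48 mm across and 28 mm high, origin under the cup; handle 100 mm along its +x. Leave alone.
- boiler: Octagonal aluminium pot base, 90 mm across, 78 mm tall, origin under its centre. Leave alone.
- driver: Screwdriver lying on the table along its x. Leave alone.
- jar: Amber jar, 56 mm across, 70 mm tall, origin under its centre. Leave alone.
There are look-alikes about, which are no part of the job. Several things have the shape of the isolator_base; the one meant has the colours described above. Leave any pink look-alike of the part that bears housing_center alone.

How it is judged:
By the outcome, as a careful person would: the job done as asked, in the order asked, and still so for the second after the job is handed in, while the arm keeps its last pose, push and grip.
It also fails if it takes over 56 s, if anything falls off the work surface, if the arm or the gripper's body presses on something with over 40 N, if the wrist force passes 120 N, or if a joint passes its speed limit or range.

## Robot

A 6-joint arm with a two-finger parallel gripper is mounted at the origin on the work surface. World frame = base frame: x ahead of the robot, y to its left, z up, the work surface at z = 0. Lengths are in m, angles in rad, forces in N, time in s.
With the tool pointing down it reaches from about 0.375 to 0.9 m from the base axis. Payload 3.1 kg.
Tool frame: the origin (TCP) lies on the centre line of the jaws, within the pads' length; the fingertips stand 19 mm ahead of it and the grasp point (between the pads) is the TCP; z points along the fingers, y is the line along which they close (so a half turn about z gives the same grasp; the last joint's range is limited). The gripper opens to 85 mm and grips with 20 to 120 N. Pads are 22 mm wide; open, the fingers measure 114 mm over their backs; the gripper's body (76 mm by 85 mm) begins 54 mm behind the grasp point. The pads swing forward as they close: fully open they stand 13 mm farther back than shut.
Start: joints at [1.129, 0.527, 1.433, -0, 1.181, -0.178], TCP at [0.163, 0.603, 0.25] pointing down, gripper open.
Joint ranges: [-3.08, 3.08], [-0.75, 2.2], [0.22, 2.44], [-1.43, 4.57], [0, 2.65], [-2.85, 2.85]. Speed limits (rad/s): [2.79, 2.79, 3.14, 3.14, 3.14, 3.14].

## Interface

Orientations are given as a unit quaternion [x, y, z, w].
In Python, from station import manip gives the robot as it stands.
- The arm moves only by the tool servo_tool, never from a script. Its argument "rows" is a list that holds one entry, the list of rows, each a list of 7 numbers: the turn, a rotation vector about the tool's x, y, z in degrees, then the shift along the tool's x, y, z in m, then the gripper command: -1 is shut, 1 is fully open, values between are in proportion. In form: [[[wx, wy, wz, tx, ty, tz, jaw], ...]]. A call has 1 to 8 rows; each row shifts and turns the commanded pose from where the row before left it, along the tool's axes as they then stand; what a row does not reach is not made up. A row lasts 1/12 s, in which the tool goes at most 41.7 mm and 7.16 degrees, less where a joint would pass 70% of its speed; a pose out of reach is approached as far as the arm can. A call is refused whole if a number of a shift passes 0.0417 or a number of a turn 7.16, either way. A call with a gripper value outside its range is refused whole. The fingers move at their own pace and stop on an object; "squeeze" is the grip in N (left out, the last holds). Time passes only in rows, so rows that do not move let the fingers close. It gives the time, the measured TCP pose, the force, the opening and the grip force at its end, in the units of the state.
- manip.sense(): the state, without advancing time (a new reading comes with each control period).
- manip.snapshot(name): name is "scene" or "top" or "wrist"; returns the picture (400x640x3 uint8, blue, green, red); there is no depth.
- manip.camera_info(name): a dict with "K" (3x3 intrinsics, pixels), "camera_from_world" (4x4, takes a point from world to camera coordinates). Camera axes: x right, y down, z forward; pixel columns grow to the right and rows downward; lengths in m; the calibration is good to about 2 mm. A picture is of the moment at which its call begins: read the wrist's pose just before it. camera_info takes no time and is no camera call; for the wrist camera it gives the pose at the moment of the call.
- manip.sign_off(): hands the job in; it is judged then, once.
The state is a dict: "t": time; "q": joint angles; "qd": joint speeds; "tau": joint torques, N m; "tcp_pos": TCP position; "tool_rot": TCP orientation; "force": force on the tool from outside, world axes, zero at the start; "ft_torque": the same for the moment, N m; "finger_gap": opening from 0.0 (shut) to 1.0 (fully open); "gripper_force": force on a finger pad.
Only numpy, scipy, OpenCV 4.12 (cv2) and the standard library are available. Lean on these libraries where they do the work, as an engineer would, in place of code of your own. Each camera call takes 0.05 s, during which the arm holds its last target. There are 200 camera calls.

## Working session

There is one attempt and no reset: what is moved stays moved. The work goes in short steps, Python scripts to look and compute and a tool call to move; the robot and the scene stay as the last step left them, time stands still between calls to the robot, and variables do not carry over. Pictures are saved under pics/ and viewed, at most 10 in all, crops included, and the job is handed in when it is done.

Besides the shell and the picture viewer there is one more tool, called after "Request:" as name(argument=value, ...), one argument or row to a line, values as JSON. servo_tool: Moves the arm, as the interface text tells. Its arguments: {"type":"object","properties":{"rows":{"type":"array","items":{"type":"array","items":{"type":"array","items":{"type":"number"}}}},"squeeze":{"type":"number"}},"required":["rows"]}

```bash
mkdir -p pics; python3 - <<'E'
from station import manip
import cv2,numpy as np
for n in("scene","top"):
    im=manip.snapshot(n);cv2.imwrite(f"pics/{n}0.png",im)
    c=manip.camera_info(n);print(n,np.round(c["K"],1).tolist(),np.round(c["camera_from_world"],3).tolist())
s=manip.sense();print(s["t"],s["tcp_pos"],s["tool_rot"],s["force"])
E
```

```text
scene [[410.4, 0.0, 326.6], [0.0, 410.4, 207.2], [0.0, 0.0, 1.0]] [[0.692, 0.722, -0.003, -0.464], [0.597, -0.574, -0.56, -0.249], [-0.406, 0.386, -0.828, 1.354], [0.0, 0.0, 0.0, 1.0]]
top [[497.4, 0.0, 322.4], [0.0, 497.4, 198.3], [0.0, 0.0, 1.0]] [[0.006, -1.0, 0.02, 0.085], [-0.994, -0.008, -0.108, 0.572], [0.108, -0.019, -0.994, 1.152], [0.0, 0.0, 0.0, 1.0]]
0.1 [0.1626585  0.60281617 0.24940695] [ 1.31513154e-01  9.91313905e-01 -9.63306267e-04 -3.21657051e-04] [-0.7236275   0.27160235  0.90355906]
```

View pics/scene0.png

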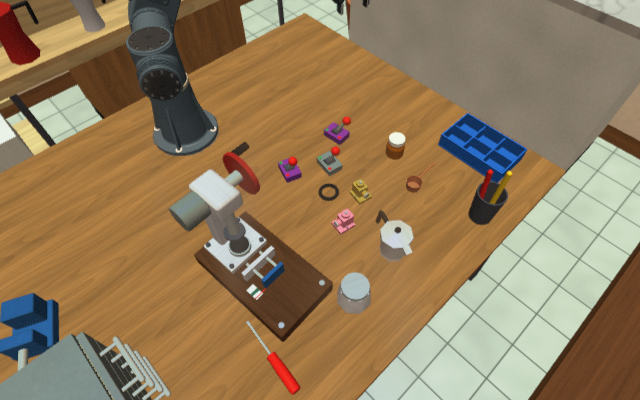

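View pics/top0.png

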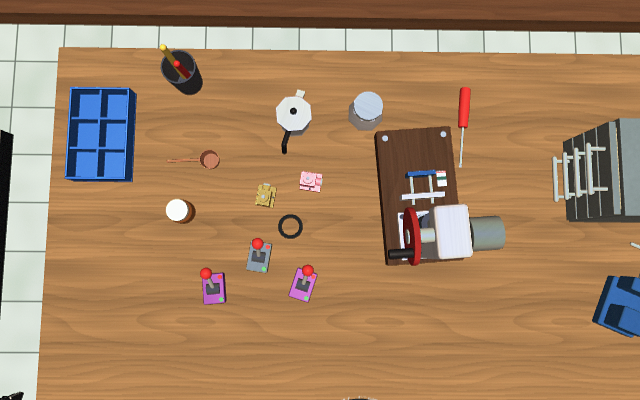

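The scene picture shows the arm at the upper left, the press with oak block at centre and the small parts to its right. In the top picture:
- **Isolator-shaped:** grey at (258,257), purple at (214,288) and (303,284). Grey fits the description.
- **Housing-shaped:** brass at (265,196), pink at (311,181). Brass fits.

I'll confirm both in an enlarged crop.

```bash
python3 - <<'E'
import cv2
im=cv2.imread("pics/top0.png")
cv2.imwrite("pics/c1.png",cv2.resize(im[170:280,215:335],None,fx=5.4,fy=5.4,interpolation=cv2.INTER_CUBIC))
cv2.imwrite("pics/c2.png",cv2.resize(im[120:270,365:475],None,fx=4,fy=4,interpolation=cv2.INTER_CUBIC))
E
```

```text
(no output)
```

View pics/c1.png

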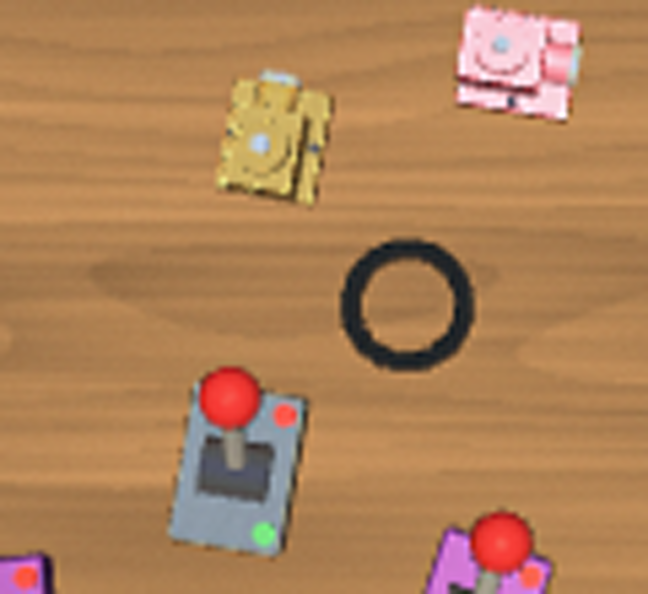

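View pics/c2.png

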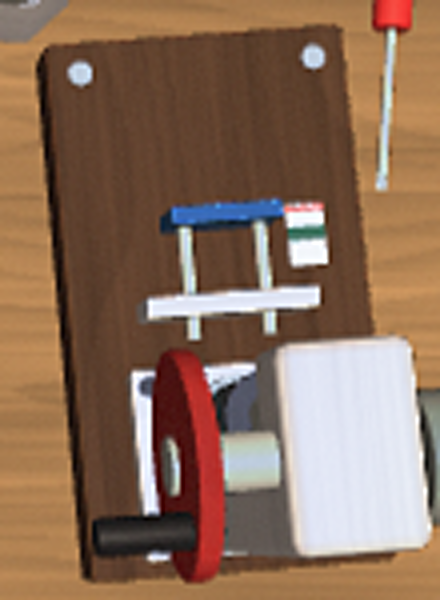

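Crop 1: the grey isolator's red ball is at (231,398), its red spot at (285,415) and its green spot at (264,535). It is the only grey one, so it is the one meant. The brass housing's cap is at (261,144), stub pointing up and flat back down in the picture; the pink one is the look-alike. Crop 2: the oak has screws at (80,73) and (314,57), and the blue fence's top edge runs from (172,208) to (284,200).

```bash
cat > h.py <<'E'
from station import manip
import numpy as np
def ray(n,u,v,z,c=None):
    c=c or manip.camera_info(n);T=np.array(c["camera_from_world"]);R=T[:3,:3];o=-R.T@T[:3,3]
    d=R.T@np.linalg.inv(c["K"])@[u,v,1];return o+d*(z-o[2])/d[2]
def proj(n,p):
    c=manip.camera_info(n);T=np.array(c["camera_from_world"]);q=np.array(c["K"])@(T[:3,:3]@p+T[:3,3]);return q[:2]/q[2]
E
python3 - <<'E'
from h import *
def P(s,u0,v0,pts,z):
    r=[ray("top",u0+(x+.5)/s-.5,v0+(y+.5)/s-.5,z)[:2] for x,y in pts];return np.array(r)
np.set_printoptions(precision=4,suppress=True)
A=lambda p,z:P(5.4,215,170,p,z);B=lambda p,z:P(4,365,120,p,z)
i=A([(197,380),(308,400),(278,556),(168,538)],.025);print("iso",i,i.mean(0),i[3]-i[0],i[2]-i[1])
print("ball",A([(231,398)],.092)," spots",A([(285,415),(264,535)],.025))
h=A([(332,95),(313,207),(217,187),(237,75)],.012);print("foot",h,h.mean(0),h[1]-h[0],h[2]-h[1])
print("cap",A([(261,144)],.06)," stub end",A([(281,76)],.038))
b=B([(40,48),(342,27),(395,555),(85,580)],.045);print("bench",b,b.mean(0),b[1]-b[0],b[3]-b[0])
print("screws",B([(80,73),(314,57)],.047))
print("fence top",B([(172,208),(284,200)],.088),"bracket",B([(148,300),(320,288)],.081))
E
```

```text
iso [[0.4722 0.2565]
 [0.4638 0.208 ]
 [0.3963 0.2198]
 [0.4038 0.2676]] [0.434 0.238] [-0.0684  0.0111] [-0.0675  0.0119]
ball [[0.4633 0.2342]]  spots [[0.4572 0.2179]
 [0.4053 0.2261]]
foot [[0.5999 0.2006]
 [0.5496 0.2083]
 [0.5582 0.2511]
 [0.6086 0.2432]] [0.5791 0.2258] [-0.0503  0.0076] [0.0086 0.0428]
cap [[0.5723 0.227 ]]  stub end [[0.6047 0.2211]]
bench [[ 0.7313 -0.0345]
 [ 0.746  -0.2159]
 [ 0.4321 -0.24  ]
 [ 0.4167 -0.0589]] [ 0.5815 -0.1373] [ 0.0148 -0.1814] [-0.3145 -0.0244]
screws [[ 0.7158 -0.058 ]
 [ 0.727  -0.1981]]
fence top [[ 0.6283 -0.104 ]
 [ 0.6335 -0.1683]] bracket [[ 0.5762 -0.0909]
 [ 0.5839 -0.1897]]
```

Everything checks against the given sizes, for example isolator 69 x 49 mm, foot 51 x 44 mm, oak 182 mm wide. First I go over to the far side of the isolator ball with the jaws shut.

Request:
servo_tool(
  rows=[
    [[0,0,0,-0.027,-0.017,0,-1],[0,0,0,-0.027,-0.017,0,-1],[0,0,0,-0.027,-0.017,0,-1],[0,0,0,-0.027,-0.017,0,-1],[0,0,0,-0.027,-0.017,0,-1],[0,0,0,-0.027,-0.017,0,-1],[0,0,0,-0.027,-0.017,0,-1],[0,0,0,-0.027,-0.017,0,-1]],
  ],
)

```text
t: 0.77
tcp_pos: [0.3366, 0.4143, 0.25]
tool_rot: [0.131, 0.991, -0.0, -0.0]
force: [0.1, -0.2, 0.0]
finger_gap: 0.0
gripper_force: 0.0
```

Request:
servo_tool(
  rows=[
    [[0,0,0,-0.027,-0.017,0,-1],[0,0,0,-0.027,-0.017,0,-1],[0,0,0,-0.027,-0.017,0,-1],[0,0,0,-0.027,-0.017,0,-1],[0,0,0,-0.027,-0.017,0,-1],[0,0,0,-0.027,-0.017,0,-1],[0,0,0,-0.027,-0.017,0,-1],[0,0,-5.5,-0.02,-0.017,0,-1]],
  ],
)

```text
t: 1.43
tcp_pos: [0.5041, 0.2283, 0.25]
tool_rot: [0.083, 0.997, -0.0, 0.0]
force: [0.5, 0.2, -0.5]
finger_gap: 0.004
gripper_force: 0.0
```

Request:
servo_tool(
  rows=[
    [[0,0,0,0,0,0,-1],[0,0,0,0,0,0,-1]],
  ],
)

```text
t: 1.6
tcp_pos: [0.5028, 0.2288, 0.2498]
tool_rot: [0.086, 0.996, -0.0, -0.001]
force: [-0.3, 0.3, 1.1]
finger_gap: -0.001
gripper_force: 0.0
```

Request:
servo_tool(
  rows=[
    [[0,0,0,-0.005,0,0,-1],[0,0,0,-0.005,-0.002,0.02,-1],[0,0,0,0,0,0.026,-1],[0,0,0,0,0,0.026,-1],[0,0,0,0,0,0.026,-1],[0,0,0,0,0,0.026,-1],[0,0,0,0,0,0.026,-1],[0,0,0,0,0,0,-1]],
  ],
)

```text
t: 2.27
tcp_pos: [0.5077, 0.2268, 0.0959]
tool_rot: [0.083, 0.997, -0.001, -0.005]
force: [-0.6, -0.2, -0.3]
finger_gap: -0.005
gripper_force: 0.0
```

```bash
python3 - <<'E'
from h import *
import cv2
im=manip.snapshot("scene");im2=manip.snapshot("wrist")
a=cv2.resize(im[90:250,250:450],None,fx=2,fy=2,interpolation=cv2.INTER_CUBIC)
cv2.imwrite("pics/p5.png",np.hstack([a,cv2.resize(im2,(400,250))[:,:] if 0 else cv2.copyMakeBorder(cv2.resize(im2,(400,250)),0,70,0,0,cv2.BORDER_CONSTANT)]))
E
```

```text
(no output)
```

View pics/p5.png

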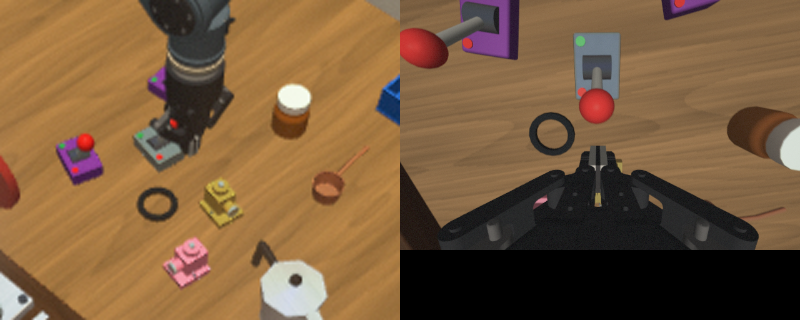

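The wrist view (right half) shows the ball at (596,106), dead ahead of the closed fingers at (597,150). Next I push along tool +x.

Request:
servo_tool(
  rows=[
    [[0,0,0,0.01,0,0,-1],[0,0,0,0.01,0,0,-1],[0,0,0,0.01,0,0,-1],[0,0,0,0.01,0,0,-1],[0,0,0,0.01,0,0,-1],[0,0,0,0.01,0,0,-1],[0,0,0,0.01,0,0,-1],[0,0,0,0.007,0,0,-1]],
  ],
)

```text
t: 3.03
tcp_pos: [0.4341, 0.2393, 0.1004]
tool_rot: [0.084, 0.996, -0.0, -0.001]
force: [0.8, -0.4, -0.7]
finger_gap: -0.003
gripper_force: 0.4
```

Request:
servo_tool(
  rows=[
    [[0,0,0,0.003,0,0,-1],[0,0,0,0.003,0,0,-1]],
  ],
)

```text
t: 3.2
tcp_pos: [0.4294, 0.2402, 0.1002]
tool_rot: [0.084, 0.997, -0.0, -0.0]
force: [1.0, 0.4, -1.3]
finger_gap: -0.002
gripper_force: 0.4
```

Request:
servo_tool(
  rows=[
    [[0,0,0,0.003,0,0,-1],[0,0,0,0.002,0,0,-1],[0,0,0,0,0,0,-1]],
  ],
)

```text
t: 3.45
tcp_pos: [0.4247, 0.241, 0.1002]
tool_rot: [0.084, 0.996, -0.0, -0.0]
force: [1.0, 1.8, -0.1]
finger_gap: 0.001
gripper_force: 0.0
```

Request:
servo_tool(
  rows=[
    [[0,0,0,0.002,0,0,-1],[0,0,0,0,0,0,-1]],
  ],
)

```text
t: 3.62
tcp_pos: [0.423, 0.2413, 0.1002]
tool_rot: [0.084, 0.996, 0.0, -0.0]
force: [0.6, 0.3, -0.1]
finger_gap: -0.002
gripper_force: 0.2
```

Request:
servo_tool(
  rows=[
    [[0,0,0,0.002,0,0,-1],[0,0,0,0,0,0,-1]],
  ],
)

```text
t: 3.78
tcp_pos: [0.4209, 0.2417, 0.1003]
tool_rot: [0.084, 0.996, 0.0, -0.0]
force: [0.5, 0.5, -0.7]
finger_gap: 0.002
gripper_force: 0.3
```

Request:
servo_tool(
  rows=[
    [[0,0,0,0.002,0,0,-1],[0,0,0,0,0,0,-1]],
  ],
)

```text
t: 3.95
tcp_pos: [0.4188, 0.242, 0.1003]
tool_rot: [0.084, 0.996, -0.0, -0.0]
force: [0.6, 0.2, -0.2]
finger_gap: 0.001
gripper_force: 0.3
```

Request:
servo_tool(
  rows=[
    [[0,0,0,0.002,0,0,-1],[0,0,0,0,0,0,-1]],
  ],
)

```text
t: 4.12
tcp_pos: [0.4178, 0.2424, 0.1004]
tool_rot: [0.084, 0.996, 0.0, 0.001]
force: [3.2, -1.0, -1.5]
finger_gap: 0.005
gripper_force: 1.3
```

Request:
servo_tool(
  rows=[
    [[0,0,0,0.002,0,0,-1],[0,0,0,0,0,0,-1]],
  ],
)

```text
t: 4.28
tcp_pos: [0.4176, 0.2426, 0.1005]
tool_rot: [0.083, 0.997, 0.0, 0.003]
force: [6.1, -2.7, -3.8]
finger_gap: -0.002
gripper_force: 3.0
```

The end stop is reached: force rises while motion stops. Now I back off, rise and go over to the brass housing.

Request:
servo_tool(
  rows=[
    [[0,0,0,-0.012,0,0,-1],[0,0,0,-0.013,0,0,-1],[0,0,0,0,0,-0.03,-1],[0,0,0,0,0,-0.03,0],[0,0,0,-0.02,0.002,-0.02,0.4],[0,0,0,-0.03,0.002,0,0.4],[0,0,0,-0.03,0.002,0,0.4],[0,0,0,-0.03,0.002,0,0.4]],
  ],
)

```text
t: 4.95
tcp_pos: [0.5503, 0.228, 0.1811]
tool_rot: [0.084, 0.996, 0.0, -0.0]
force: [0.4, -0.1, 0.7]
finger_gap: 0.694
gripper_force: 0.0
```

Request:
servo_tool(
  rows=[
    [[0,0,0,-0.02,0.002,0,0.4],[0,0,-1,0,0,0.01,0.4],[0,0,0,0,0,0.01,0.4],[0,0,0,0,0,0,0.4]],
  ],
)

```text
t: 5.28
tcp_pos: [0.5662, 0.2261, 0.1572]
tool_rot: [0.075, 0.997, -0.001, -0.004]
force: [-1.4, 0.6, -0.0]
finger_gap: 0.701
gripper_force: 0.0
```

```bash
python3 - <<'E'
from h import *
import cv2
s=manip.sense();print(s["tcp_pos"],s["tool_rot"],s["finger_gap"])
c=manip.camera_info("wrist");np.savez("w6.npz",K=c["K"],T=c["camera_from_world"])
cv2.imwrite("pics/w6.png",manip.snapshot("wrist"))
for p in [(.572,.227,.06),(.6,.2006,.012),(.5496,.2083,.012),(.5582,.2511,.012),(.6086,.2432,.012)]:print(proj("wrist",np.array(p)).round())
t=manip.snapshot("top")
cv2.imwrite("pics/t6.png",t)
E
```

```text
[0.56624173 0.22609062 0.157212  ] [ 7.52660502e-02  9.97154025e-01 -9.75343103e-04 -4.23331596e-03] 0.7011567720071793
[318. 213.]
[297. 227.]
[296. 179.]
[340. 181.]
[339. 229.]
```

View pics/w6.png

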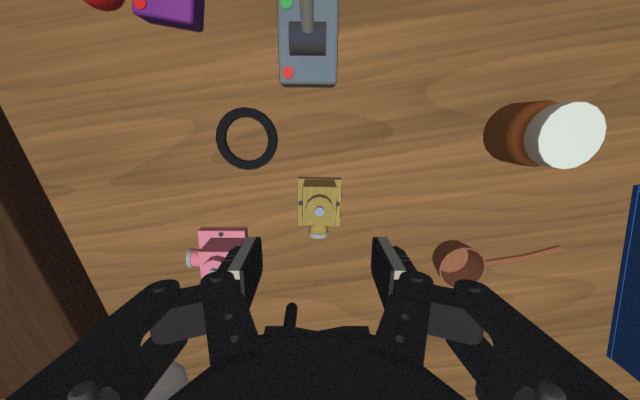

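The wrist view shows the brass housing with its cap at (319,211) and back edge at (298..341,178). That matches the predictions within 2 px. The lever lies over the green spot. Next I descend and grip.

Request:
servo_tool(
  rows=[
    [[0,0,0,-0.006,0.001,0.02,0.4],[0,0,0,0,0,0.025,0.4],[0,0,0,0,0,0.025,0.4],[0,0,0,0,0,0.025,0.4],[0,0,0,0,0,0.015,0.4],[0,0,0,0,0,0.01,0.4],[0,0,0,0,0,0,0.4]],
  ],
)

```text
t: 5.97
tcp_pos: [0.5736, 0.2267, 0.0384]
tool_rot: [0.075, 0.997, -0.001, -0.002]
force: [-0.4, 0.6, 1.5]
finger_gap: 0.699
gripper_force: 0.0
```

Request:
servo_tool(
  rows=[
    [[0,0,0,0,0,0.001,0.0],[0,0,0,0,0,0,-0.3],[0,0,0,0,0,0,-1],[0,0,0,0,0,0,-1],[0,0,0,0,0,0,-1],[0,0,0,0,0,0,-1]],
  ],
  squeeze=50,
)

```text
t: 6.47
tcp_pos: [0.5767, 0.227, 0.0409]
tool_rot: [0.075, 0.997, 0.0, 0.001]
force: [-0.9, -0.7, 7.3]
finger_gap: 0.341
gripper_force: 51.3
```

The housing is gripped: the opening is 29 mm against a 30 mm body. I lift it clear and carry it to above the bare oak.

Request:
servo_tool(
  rows=[
    [[0,0,0,0,0,-0.01,-1],[0,0,0,0,0,-0.02,-1],[0,0,0,0,0,-0.03,-1],[0,0,0,0,0,-0.03,-1],[0,0,0,0,0,-0.03,-1],[0,0,0,0,0,-0.03,-1],[0,0,0,-0.012,-0.024,0,-1],[0,0,0,-0.012,-0.024,0,-1]],
  ],
)

```text
t: 7.13
tcp_pos: [0.5927, 0.1766, 0.192]
tool_rot: [0.073, 0.997, 0.0, 0.002]
force: [-0.3, -0.3, -4.3]
finger_gap: 0.345
gripper_force: 50.1
```

Request:
servo_tool(
  rows=[
    [[0,0,0,-0.012,-0.024,0,-1],[0,0,0,-0.012,-0.024,0,-1],[0,0,0,-0.012,-0.024,0,-1],[0,0,0,-0.012,-0.024,0,-1],[0,0,0,-0.012,-0.024,0,-1],[0,0,0,-0.012,-0.024,0,-1],[0,0,0,-0.012,-0.024,0,-1],[0,0,0,-0.012,-0.024,0,-1]],
  ],
)

```text
t: 7.8
tcp_pos: [0.6576, -0.0296, 0.1887]
tool_rot: [0.075, 0.997, 0.0, -0.001]
force: [0.5, 0.2, -4.1]
finger_gap: 0.337
gripper_force: 50.0
```

Request:
servo_tool(
  rows=[
    [[0,0,0,-0.012,-0.024,0,-1],[0,0,0,-0.012,-0.024,0,-1],[0,0,0,-0.012,-0.024,0,-1],[0,0,-6.5,-0.012,-0.024,0,-1],[0,0,-6.5,0,0,0,-1],[0,0,0,0,0,0,-1],[0,0,0,0,0,0,-1]],
  ],
)

```text
t: 8.38
tcp_pos: [0.6903, -0.1303, 0.1883]
tool_rot: [-0.036, 0.999, 0.001, -0.001]
force: [-0.7, -0.2, -4.4]
finger_gap: 0.341
gripper_force: 50.2
```

```bash
python3 - <<'E'
from h import *
import cv2
s=manip.sense();print(s["tcp_pos"],s["tool_rot"],s["finger_gap"],s["q"].round(3))
c=manip.camera_info("wrist")
im=manip.snapshot("wrist");np.savez("w7.npz",K=c["K"],T=c["camera_from_world"])
cv2.imwrite("pics/w7.png",im)
sc=manip.snapshot("scene");cv2.imwrite("pics/s7.png",sc)
cv2.imwrite("pics/j7.png",np.hstack([cv2.resize(im,(800,500))[:,100:500+100],sc[50:350,150:450].repeat(1,0) if 0 else cv2.resize(sc[80:330,170:320],(300,500))]))
E
```

```text
[ 0.69031302 -0.13026762  0.18834861] [-3.64864699e-02  9.99332696e-01  8.83457262e-04 -1.45582572e-03] 0.3409820860659579 [-3.450e-01  7.000e-01  1.273e+00  1.000e-03  1.173e+00 -1.989e+00]
```

View pics/j7.png

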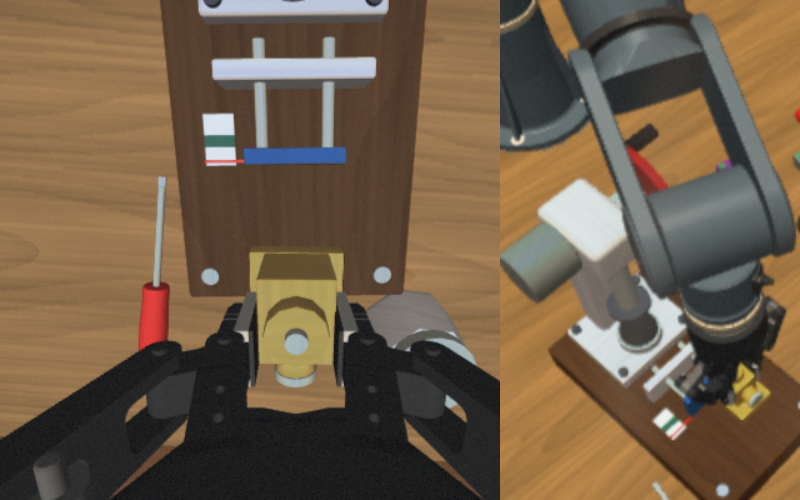

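The wrist view (left) shows the housing upright in the jaws and the fence strip at (245..345, 148..164) ahead of it. The screws are at (210,276) and (382,275), and the red pointer is at rest. Next I measure alignment.

```bash
python3 - <<'E'
from h import *
f=np.load("w7.npz");c={"K":f["K"],"camera_from_world":f["T"]}
T=f["T"];print("cam",(-T[:3,:3].T@T[:3,3]).round(3))
s=manip.sense();q=s["tool_rot"]
from scipy.spatial.transform import Rotation as Rt
R=Rt.from_quat(q).as_matrix()
print("tool x yaw",np.degrees(np.arctan2(R[1,0],R[0,0])))
def m(l,pts,z):
    r=np.array([ray("w",(x+100)/1.25,y/1.25,z,c) for x,y in pts])
    d=r[1]-r[0];print(l,r[:,:2].round(4).tolist(),"mid",r.mean(0)[:2].round(4),"len",round(np.linalg.norm(d),4),"normal yaw",np.degrees(np.arctan2(-d[0],d[1])).round(2),"mid in tool",((r.mean(0)-s["tcp_pos"])@R).round(4))
m("fence far",[(246,149),(345,148)],.088)
m("fence near",[(245,164),(346,163)],.088)
m("screws",[(210,276),(382,275)],.047)
m("oak front",[(190,296),(404,293)],.045)
m("bracket",[(213,62),(375,60)],.081)
m("housing back top",[(262,254),(334,253)],.188+.005)
m("cap",[(296,342),(296,342.1)],.207)
E
```

```text
cam [ 0.62  -0.135  0.313]
tool x yaw -175.68869863244674
fence far [[0.622, -0.1659], [0.6169, -0.1043]] mid [ 0.6195 -0.1351] len 0.0618 normal yaw 4.77 mid in tool [ 0.0711 -0.0005  0.1009]
fence near [[0.6312, -0.1662], [0.6259, -0.1027]] mid [ 0.6286 -0.1344] len 0.0637 normal yaw 4.76 mid in tool [ 0.062  -0.0005  0.1009]
screws [[0.7243, -0.1973], [0.7132, -0.0574]] mid [ 0.7188 -0.1273] len 0.1404 normal yaw 4.54 mid in tool [-0.0285 -0.0003  0.1417]
oak front [[0.7442, -0.2143], [0.7284, -0.0362]] mid [ 0.7363 -0.1253] len 0.1788 normal yaw 5.05 mid in tool [-0.0462  0.0005  0.1436]
bracket [[0.5731, -0.1884], [0.5648, -0.091]] mid [ 0.5689 -0.1397] len 0.0977 normal yaw 4.86 mid in tool [ 0.1219 -0.0013  0.108 ]
housing back top [[0.6571, -0.1446], [0.6549, -0.1186]] mid [ 0.656  -0.1316] len 0.026 normal yaw 5.02 mid in tool [ 0.0347  0.0003 -0.0042]
cap [[0.6836, -0.1303], [0.6836, -0.1303]] mid [ 0.6836 -0.1303] len 0.0 normal yaw -85.77 mid in tool [ 0.0071 -0.0004 -0.0182]
```

Yaw is within 0.4° and the centre line is within 0.5 mm of the fence's. The gap to the fence is about 39 mm. Next I lower to the oak.

Request:
servo_tool(
  rows=[
    [[0,0,-0.4,0,-0.0005,0.02,-1],[0,0,0,0,0,0.025,-1],[0,0,0,0,0,0.025,-1],[0,0,0,0,0,0.015,-1],[0,0,0,0,0,0.008,-1],[0,0,0,0,0,0.004,-1],[0,0,0,0,0,0,-1],[0,0,0,0,0,0,-1]],
  ],
  squeeze=60,
)

```text
t: 9.15
tcp_pos: [0.6924, -0.1309, 0.0934]
tool_rot: [-0.042, 0.999, -0.0, 0.001]
force: [-1.2, 0.2, -3.2]
finger_gap: 0.338
gripper_force: 62.3
```

Request:
servo_tool(
  rows=[
    [[0,0,0,0,0,0.002,-1],[0,0,0,0,0,0,-1]],
  ],
)

```text
t: 9.32
tcp_pos: [0.6924, -0.1313, 0.0916]
tool_rot: [-0.042, 0.999, -0.0, 0.001]
force: [-0.3, 0.2, -3.8]
finger_gap: 0.335
gripper_force: 62.3
```

Request:
servo_tool(
  rows=[
    [[0,0,0,0,0,0.002,-1],[0,0,0,0,0,0,-1]],
  ],
)

```text
t: 9.48
tcp_pos: [0.6917, -0.1312, 0.0886]
tool_rot: [-0.042, 0.999, -0.0, 0.0]
force: [0.8, -0.1, -3.7]
finger_gap: 0.339
gripper_force: 62.3
```

Request:
servo_tool(
  rows=[
    [[0,0,0,0,0.0017,0.001,-1],[0,0,0,0,0,0,-1],[0,0,0,0,0,0,-1]],
  ],
)

```text
t: 9.73
tcp_pos: [0.6913, -0.1293, 0.0873]
tool_rot: [-0.042, 0.999, 0.0, -0.0]
force: [0.2, -0.5, -4.4]
finger_gap: 0.338
gripper_force: 62.3
```

Request:
servo_tool(
  rows=[
    [[0,0,0,0,0,0.001,-1],[0,0,0,0,0,0,-1]],
  ],
)

```text
t: 9.9
tcp_pos: [0.6914, -0.1294, 0.0861]
tool_rot: [-0.042, 0.999, 0.0, -0.0]
force: [0.3, -0.3, -3.9]
finger_gap: 0.333
gripper_force: 62.3
```

Request:
servo_tool(
  rows=[
    [[0,0,0,0,0,0.001,-1],[0,0,0,0,0,0,-1]],
  ],
)

```text
t: 10.07
tcp_pos: [0.6914, -0.1295, 0.086]
tool_rot: [-0.042, 0.999, -0.0, -0.0]
force: [-2.2, 1.5, 1.4]
finger_gap: 0.339
gripper_force: 62.9
```

Request:
servo_tool(
  rows=[
    [[0,0,0,0,0,0.001,-1],[0,0,0,0,0,0,-1]],
  ],
)

```text
t: 10.23
tcp_pos: [0.6914, -0.1295, 0.086]
tool_rot: [-0.042, 0.999, -0.0, 0.0]
force: [-3.1, -0.4, 5.4]
finger_gap: 0.338
gripper_force: 63.6
```

The housing is standing on the oak. I ease the down-force and slide towards the fence.

Request:
servo_tool(
  rows=[
    [[0,0,0,0,0,-0.001,-1],[0,0,0,0.005,0,0,-1],[0,0,0,0.005,0,0,-1],[0,0,0,0.005,0,0,-1],[0,0,0,0.005,0,0,-1],[0,0,0,0.005,0,0,-1],[0,0,0,0.005,0,0,-1],[0,0,0,0,0,0,-1]],
  ],
)

```text
t: 10.9
tcp_pos: [0.6609, -0.1323, 0.0859]
tool_rot: [-0.042, 0.999, -0.0, 0.0]
force: [0.1, -0.7, 5.3]
finger_gap: 0.34
gripper_force: 63.3
```

Request:
servo_tool(
  rows=[
    [[0,0,0,0.003,0,0,-1],[0,0,0,0.003,0,0,-1],[0,0,0,0.003,0,0,-1],[0,0,0,0,0,0,-1]],
  ],
)

```text
t: 11.23
tcp_pos: [0.653, -0.1331, 0.086]
tool_rot: [-0.042, 0.999, -0.0, 0.001]
force: [3.3, 0.1, 3.9]
finger_gap: 0.342
gripper_force: 63.5
```

Request:
servo_tool(
  rows=[
    [[0,0,0,0.003,0,0,-1],[0,0,0,0.003,0,0,-1],[0,0,0,0,0,0,-1]],
  ],
)

```text
t: 11.48
tcp_pos: [0.6481, -0.1334, 0.086]
tool_rot: [-0.042, 0.999, -0.0, 0.002]
force: [6.1, 0.5, 2.6]
finger_gap: 0.337
gripper_force: 63.3
```

Request:
servo_tool(
  rows=[
    [[0,0,0,0.003,0,0,-1],[0,0,0,0.003,0,0,-1],[0,0,0,0,0,0,-1],[0,0,0,0,0,0,-1]],
  ],
)

```text
t: 11.82
tcp_pos: [0.6433, -0.1338, 0.086]
tool_rot: [-0.042, 0.999, -0.001, 0.003]
force: [7.9, 0.8, 2.5]
finger_gap: 0.339
gripper_force: 63.1
```

```bash
python3 - <<'E'
from h import *
import cv2
c=manip.camera_info("wrist");s=manip.sense()
im=manip.snapshot("wrist");np.savez("w8.npz",K=c["K"],T=c["camera_from_world"],p=s["tcp_pos"],q=s["tool_rot"])
cv2.imwrite("pics/w8.png",im)
print(s["force"],s["tcp_pos"])
cv2.imwrite("pics/j8.png",cv2.resize(im[100:300,190:440],(750,600),interpolation=cv2.INTER_CUBIC))
E
```

```text
[7.85813634 0.7703696  2.46373383] [ 0.64328206 -0.13384129  0.08602189]
```

View pics/j8.png

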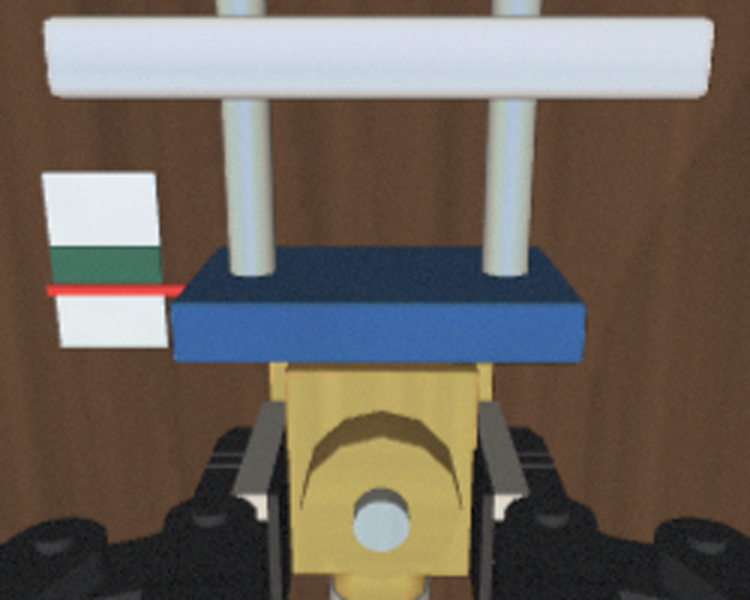

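The pointer is at y≈291, just short of the green mark (y 247–284). The housing is flat on the fence and centred, with body mid ≈383 against fence mid ≈379, under 1 mm off. I work out the travel.

```bash
python3 - <<'E'
from h import *
from scipy.spatial.transform import Rotation as Rt
f=np.load("w8.npz");c={"K":f["K"],"camera_from_world":f["T"]}
x=-np.array([np.cos(np.radians(4.7)),np.sin(np.radians(4.7)),0]);y=np.array([-x[1]*-1*-1,0,0]) 
g=lambda X,Y,z:ray("w",190+(X+.5)/3-.5,100+(Y+.5)/3-.5,z,c)
T=f["T"];print("cam",(-T[:3,:3].T@T[:3,3]).round(4))
fm=(g(174,360,.088)+g(584,360,.088))/2
bk=(g(50,97,.081)+g(710,97,.081))/2
a,b=g(50,97,.081),g(710,97,.081);print("br yaw",np.degrees(np.arctan2(-(b-a)[0],(b-a)[1])))
a,b=g(174,360,.088),g(584,360,.088);print("fence yaw",np.degrees(np.arctan2(-(b-a)[0],(b-a)[1])),np.linalg.norm(b-a))
print("fence front->bracket front now",(bk-fm)@x)
print("fence travel vs rest",(fm-np.array([.6286,-.1344,.088]))@x, "vs oak model",fm)
s0=g(112,348,.046);print("strip start to green start",(g(107,284,.046)-s0)@x,"green",(g(107,247,.046)-g(107,284,.046))@x)
for z in(.047,.05,.055,.06):print(z,"pointer travel",10e-3+(g(115,291,z)-g(107,284,.046))@x)
E
```

```text
cam [ 0.5717 -0.1393  0.2102]
br yaw 4.8128303900064955
fence yaw 4.8558881259419975 0.06417285166613652
fence front->bracket front now 0.039728050971383905
fence travel vs rest 0.010650957891156328 vs oak model [ 0.61803551 -0.13588881  0.088     ]
strip start to green start 0.013924398950564654 green 0.007768646620318916
0.047 pointer travel 0.00880066939834724
0.05 pointer travel 0.00966809924865931
0.055 pointer travel 0.011113815665846094
0.06 pointer travel 0.012559532083032877
```

The fence has travelled about 10.5 mm (7.4 N), so it needs about 4 mm more.

Request:
servo_tool(
  rows=[
    [[0,0,0,0.0015,0,0,-1],[0,0,0,0.0015,0,0,-1],[0,0,0,0.001,0,0,-1],[0,0,0,0.001,0,0,-1],[0,0,0,0,0,0,-1],[0,0,0,0,0,0,-1],[0,0,0,0,0,0,-1],[0,0,0,0,0,0,-1]],
  ],
)

```text
t: 12.53
tcp_pos: [0.6398, -0.1342, 0.0861]
tool_rot: [-0.042, 0.999, -0.001, 0.005]
force: [11.0, 1.0, 1.9]
finger_gap: 0.341
gripper_force: 62.9
```

```bash
python3 - <<'E'
from h import *
import cv2
c=manip.camera_info("wrist");s=manip.sense()
im=manip.snapshot("wrist");np.savez("w9.npz",K=c["K"],T=c["camera_from_world"],p=s["tcp_pos"],q=s["tool_rot"])
print(s["force"],s["tcp_pos"],s["tool_rot"])
a=cv2.resize(im[100:300,190:440],(625,500),interpolation=cv2.INTER_CUBIC)
cv2.imwrite("pics/j9.png",a)
E
```

```text
[10.98244285  1.04766153  1.86171204] [ 0.63980778 -0.13416906  0.08609224] [-4.15404705e-02  9.99124990e-01 -8.11931327e-04  4.79415769e-03]
```

View pics/j9.png

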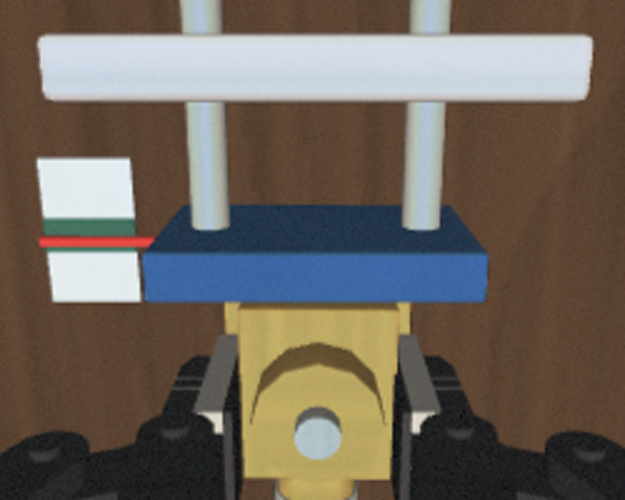

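The pointer (y≈242) stands over the green mark (219–252) at 11 N. The tool has yielded about 0.5° in pitch, so I trim that to keep the back flush and the foot flat.

Request:
servo_tool(
  rows=[
    [[0,0.3,0,0,0,0,-1],[0,0.3,0,0,0,0,-1],[0,0,0,0,0,0,-1],[0,0,0,0,0,0,-1],[0,0,0,0,0,0,-1],[0,0,0,0,0,0,-1]],
  ],
)

```text
t: 13.08
tcp_pos: [0.64, -0.1341, 0.086]
tool_rot: [-0.042, 0.999, -0.001, -0.0]
force: [11.9, 2.1, 0.2]
finger_gap: 0.34
gripper_force: 62.9
```

Request:
servo_tool(
  rows=[
    [[0,0,0,0,0,0,-1],[0,0,0,0,0,0,-1],[0,0,0,0,0,0,-1],[0,0,0,0,0,0,-1],[0,0,0,0,0,0,-1],[0,0,0,0,0,0,-1],[0,0,0,0,0,0,-1],[0,0,0,0,0,0,-1]],
  ],
)

```text
t: 13.75
tcp_pos: [0.64, -0.1342, 0.086]
tool_rot: [-0.041, 0.999, -0.001, -0.0]
force: [10.9, 2.8, 1.0]
finger_gap: 0.341
gripper_force: 62.9
```

```bash
python3 - <<'E'
from h import *
import cv2
s=manip.sense();print(s["force"],s["tcp_pos"],s["tool_rot"])
im=manip.snapshot("wrist");t=manip.snapshot("top")
a=cv2.resize(im[100:300,190:440],(500,400),interpolation=cv2.INTER_CUBIC)
b=cv2.resize(t[150:310,190:310],(300,400),interpolation=cv2.INTER_CUBIC)
cv2.imwrite("pics/j10.png",np.hstack([a,b]))
E
```

```text
[10.93808395  2.78796347  0.9760524 ] [ 0.63998667 -0.13417198  0.08598025] [-4.14989096e-02  9.99138021e-01 -1.01609792e-03 -1.50173632e-04]
```

View pics/j10.png

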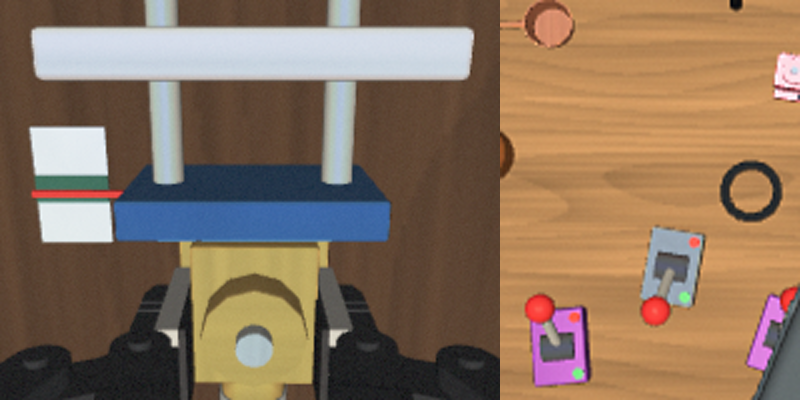

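The last picture shows the pointer at y≈194 inside the green mark (176–202), the housing square and centred on the fence, and the isolator ball on the green side at (655,312). The push is steady, so I hand in.

```bash
python3 -c "
from station import manip
print(manip.sign_off())"
```

```text
the job is handed in; nothing more can be done
None
```

I flipped the isolator to its end stop on the green side first, then stood the brass housing on the oak and handed in still holding it centrally against the fence, pointer on the green mark at about 10 N (wrist force about 11 N).

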